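# Lay out the table caddy

### The job

Get the wooden caddy ready for the table: stand the salt shaker in its small end bay (the one with the grip lip), the pepper mill in the middle bay and the waisted little glass in the large end bay, each upright on the bay's floor and set down, not dropped. Leave the look-alikes - the spice jar, the straight-sided shot glass and the tall black tumbler - standing where they are.

Things in the scene. Friction and masses are not known exactly. Their poses are not given: they have to be found in the camera images.
- caddy: Fixed open wooden caddy, 268 mm long (its x), 102 wide (y), 30 high; walls and the two cross dividers 6 mm thick, floor 8 mm. Three bays in a row along x, each 90 mm wide: small bay, 64 long, at the -x end; middle and end bay, each 90 long. A flat grip lip 60 mm wide juts 21 mm beyond the -x end. Origin: centre of the underside without the lip; z up.
- small_bay (a point): Centre of the floor of the small end bay (64 x 90 mm, next to the grip lip), 8 mm above the worktop; axes as the caddy's. At caddy x = -96 mm. The floor lies 22 mm below the wall tops. For the salt shaker.
- middle_bay (a point): Centre of the floor of the middle bay (90 x 90 mm), 8 mm above the worktop; axes as the caddy's. At caddy x = -13 mm. For the pepper mill.
- end_bay (a point): Centre of the floor of the large end bay (90 x 90 mm, at the end without the lip), 8 mm above the worktop; axes as the caddy's. At caddy x = +83 mm. For the waisted glass.
- mill: Pepper mill of dark turned wood, 160 mm high: body up to 58 mm across, to 115 mm height; rounded head up to 50 mm across, to 149 mm; 12 mm knob on top. The head does not turn. Can be gripped by the head, 120 to 140 mm up. 0.18 kg. Round and upright. Origin: centre of its underside, z up along its axis.
- salt_shaker: Glass salt shaker with a domed metal top; 44 mm across at its widest, low down, narrowing upward to the dome (34 mm) which starts about 70 mm up; 90 mm high in all. Can be gripped round the body 55 to 65 mm up. 0.1 kg. Round and upright. Origin: centre of its underside, z up along its axis.
- waisted_glass: Small empty clear glass with a narrowed waist and a flared rim; 62 mm across at the rim, narrowest about half way up, 58 mm round the belly below, 44 mm at the foot, 86 mm high. Can be gripped from outside just below the rim, 60 to 70 mm up. 0.07 kg. Round and upright. Origin: centre of its underside, z up along its axis.
- spice_jar: Look-alike of the salt shaker, to be left: cylindrical glass spice jar with a flat-topped light cap and a paper label, 44 mm across, 109 mm high, loose. Round and upright. Origin: centre of its underside, z up along its axis.
- shot_glass: Look-alike of the small glass, to be left: clear straight-sided shot glass, 48 mm across at the rim, 61 mm high, no waist, loose. Round and upright. Origin: centre of its underside, z up along its axis.
- black_tumbler: Look-alike of the mill, to be left: tall smooth black tumbler, widening upward to 75 mm across, open at the top, 158 mm high, loose. Round and upright. Origin: centre of its underside, z up along its axis.
There are look-alikes about, which are no part of the job. What is shaped like the shot_glass but purple is not meant.

How it is judged:
At the end, for the whole second after the job is handed in: Salt shaker, mill and waisted glass stand in the small, middle and large end bay: within 30 mm of the bay centre, 6 mm of its floor, 0.1 rad of upright, under 0.02 m/s. Spice jar, shot glass and tumbler upright (0.1 rad), still, moved under 30 mm (horizontal distance between mill and middle_bay below 0.03 m and z of mill in the frame of middle_bay between -0.006 and 0.006 m and angle between each of mill, salt_shaker, waisted_glass, spice_jar, shot_glass, black_tumbler's own z axis and vertical below 0.1 rad and linear speed of each of mill, salt_shaker, waisted_glass, spice_jar, shot_glass, black_tumbler below 0.02 m/s and horizontal distance between salt_shaker and small_bay below 0.03 m and z of salt_shaker in the frame of small_bay between -0.006 and 0.006 m and horizontal distance between waisted_glass and end_bay below 0.03 m and z of waisted_glass in the frame of end_bay between -0.006 and 0.006 m and distance of each of spice_jar, shot_glass, black_tumbler from where it was at the start of the episode below 0.03 m); the robot touches nothing.
It fails at once if the spice jar, shot glass or black tumbler is disturbed (moved more than 30 mm or tipped over) (distance of any of spice_jar, shot_glass, black_tumbler from where it was at the start of the episode above 0.03 m or angle between any of spice_jar, shot_glass, black_tumbler's own z axis and vertical above 0.5 rad).
It fails at once if the pepper mill is dropped (falls freely, faster than 0.7 m/s, about 25 mm) (linear speed of mill above 0.7 m/s and contact force between the fingers and mill below 0.02 N).
It fails at once if the salt shaker is dropped (falls freely, faster than 0.7 m/s, about 25 mm) (linear speed of salt_shaker above 0.7 m/s and contact force between the fingers and salt_shaker below 0.02 N).
It fails at once if the waisted glass is dropped (falls freely, faster than 0.7 m/s, about 25 mm) (linear speed of waisted_glass above 0.7 m/s and contact force between the fingers and waisted_glass below 0.02 N).
It also fails if it takes over 91 s, if anything falls off the work surface, if the arm or the gripper's body presses on something with over 40 N, if the wrist force passes 120 N, or if a joint passes its speed limit or range.

### The arm

A 6-joint arm with a two-finger parallel gripper is mounted at the origin on a cart in front of the work surface, level with it; the furniture and walls round the work are solid. World frame = base frame: x ahead of the robot, y to its left, z up, the work surface at z = 0. Lengths are in m, angles in rad, forces in N, time in s.
With the tool pointing down it reaches from about 0.35 to 0.775 m from the base axis. Payload 5.5 kg.
Tool frame: the origin (TCP) lies between the finger pads; the fingertips stand 8 mm ahead of it and the grasp point (between the pads) lies 11 mm behind it; z points along the fingers, y is the line along which they close (so a half turn about z gives the same grasp; the last joint's range is limited). The gripper opens to 85 mm and grips with 20 to 120 N. Pads are 22 mm wide; open, the fingers measure 114 mm over their backs; the gripper's body (76 mm by 85 mm) begins 54 mm behind the grasp point. The pads swing forward as they close: fully open they stand 13 mm farther back than shut.
Start: joints at [1.162, 0.313, 0.046, 1.304, 0, 1.431], TCP at [0.153, 0.554, 0.239] pointing down, gripper open.
Joint ranges: [-2.76, 2.76], [-0.86, 1.69], [-1.03, 1.26], [-2.2, 2.34], [-1.47, 1.5], [-3.14, 3.14]. Speed limits (rad/s): [2.57, 2.57, 3.14, 3.14, 3.14, 3.14].

### API

Orientations are given as a unit quaternion [w, x, y, z].
In Python, from workcell import status, vision, job gives the robot as it stands. The module is installed in compiled form; this text tells all that it offers.
- The arm moves only by the tool apply_moves, never from a script. Its argument "moves" is one flat list of numbers, 6 for each row, row after row: the shift along the world's x, y, z in units of 25 mm (1.0 is 25 mm), then the turn, a rotation vector about the world's x, y, z in rad. In form: [x, y, z, rx, ry, rz, x, y, z, rx, ry, rz, ...]. A call has 1 to 20 rows; each row is the pose to reach, as a shift and turn from the pose commanded when the call began; what a row does not reach only later rows make up. A row lasts 1/12 s, in which the tool goes at most 41.7 mm and 7.16 degrees, less where a joint would pass 70% of its speed; a pose out of reach is approached as far as the arm can. A call with a gripper value outside its range is refused whole. "claw" is the opening in per cent of the stroke, from 0 (shut) to 100 (fully open), set as the call begins (left out, the last holds). The fingers move at their own pace and stop on an object; "newtons" is the grip in N (left out, the last holds). Time passes only in rows, so rows that repeat a pose let the fingers close. It gives the time, the measured TCP pose, the force, the opening and the grip force at its end, in the units of the state.
- status.get_state(): the state, without advancing time (a new reading comes with each control period).
- vision.read_camera(name): name is "scene" or "top"; returns a dict with "image" (400x640x3 uint8, blue, green, red), "camera_matrix" (3x3 intrinsics, pixels), "dist_coeffs" ([k1, k2, p1, p2, k3] as OpenCV has them; the pictures are not rectified), "camera_from_world" (4x4, takes a point from world to camera coordinates). Camera axes: x right, y down, z forward; pixel columns grow to the right and rows downward; lengths in m; the calibration is good to about 2 mm. A picture is of the moment at which its call begins. There is no depth.
- job.hand_in(): hands the job in; it is judged then, once.
The state is a dict: "clock": time; "joint_pos": joint angles; "qvel": joint speeds; "tau": joint torques, N m; "tcp_pos": TCP position; "orientation": TCP orientation; "wrist_force": force on the tool from outside, world axes, zero at the start; "ft_torque": the same for the moment, N m; "finger_gap": finger opening in m; "grip_force": force on a finger pad.
Only numpy, scipy, OpenCV 4.12 (cv2) and the standard library are available. Lean on these libraries where they do the work, as an engineer would, in place of code of your own. Each camera call takes 0.05 s, during which the arm holds its last target. There are 200 camera calls.

## Working session

There is one attempt and no reset: what is moved stays moved. The work goes in short steps, Python scripts to look and compute and a tool call to move; the robot and the scene stay as the last step left them, time stands still between calls to the robot, and variables do not carry over. Pictures are saved under pics/ and viewed, at most 14 in all, crops included, and the job is handed in when it is done.

Besides the shell and the picture viewer there is one more tool, called after "Call:" as name(argument=value, ...) on one line, values as JSON. apply_moves: Moves the arm, as the interface text tells. Its arguments: {"type":"object","properties":{"moves":{"type":"array","items":{"type":"number"}},"claw":{"type":"number"},"newtons":{"type":"number"}},"required":["moves"]}

```bash
mkdir -p pics
cat > h.py <<'E'
import cv2,numpy as np
from workcell import status,vision,job
def snap(n,f):
    r=vision.read_camera(n); cv2.imwrite(f'pics/{f}.png',r['image']); np.savez(f'pics/{f}.npz',K=r['camera_matrix'],d=r['dist_coeffs'],T=r['camera_from_world']); return r['image']
def cal(f):
    z=np.load(f'pics/{f}.npz'); return z['K'],z['d'],z['T']
def ray(f,uv):
    K,d,T=cal(f); p=cv2.undistortPoints(np.array([[uv]],float),K,d)[0,0]
    R=T[:3,:3]; return -R.T@T[:3,3], R.T@np.array([p[0],p[1],1])
def plane(f,uv,z):
    o,v=ray(f,uv); return o+v*(z-o[2])/v[2]
def proj(f,P):
    K,d,T=cal(f); return cv2.projectPoints(np.array(P,float).reshape(-1,1,3),cv2.Rodrigues(T[:3,:3])[0],T[:3,3],K,d)[0][:,0]
E
python3 - <<'E'
from h import *
for n in('scene','top'):
    snap(n,n+'0'); K,d,T=cal(n+'0'); print(n,K[0,0],(-T[:3,:3].T@T[:3,3]).round(3),T[2,:3].round(2))
print(status.get_state())
E
```

```text
scene 495.092126097564 [-0.356 -0.891  0.949] [ 0.59  0.58 -0.57]
top 366.70538081924207 [0.476 0.015 1.203] [ 0.08 -0.03 -1.  ]
{'clock': 0.1, 'joint_pos': array([ 1.16242275e+00,  3.13909850e-01,  4.50646378e-02,  1.30360382e+00,
       -3.00309369e-05,  1.43119780e+00]), 'qvel': array([ 0.00170271, -0.00192656,  0.00259223, -0.00022007, -0.00166306,
       -0.0004859 ]), 'tau': array([ 1.67211983e-03, -4.81723917e+01,  2.99245155e+01,  1.27315085e-02,
       -1.74431839e-04,  1.34783772e-05]), 'tcp_pos': array([0.15252476, 0.55392608, 0.2384954 ]), 'orientation': array([-2.09132020e-04,  1.33983322e-01,  9.90983242e-01, -7.99593856e-04]), 'wrist_force': array([-0.07260334,  0.44007572, -0.61080097]), 'ft_torque': array([-0.0059325 ,  0.00206249, -0.01879871]), 'grip_force': 0.0, 'finger_gap': 0.08519060160868408}
```

View pics/scene0.png

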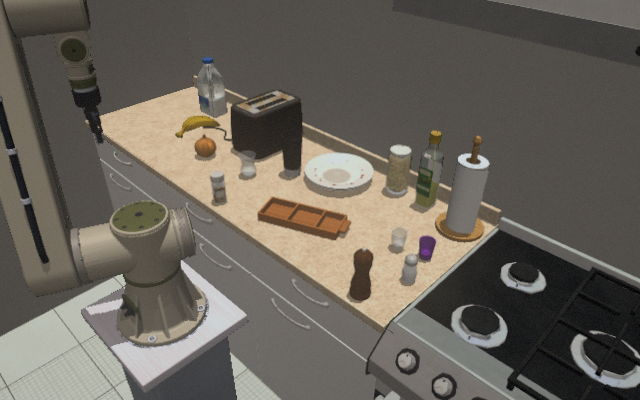

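View pics/top0.png

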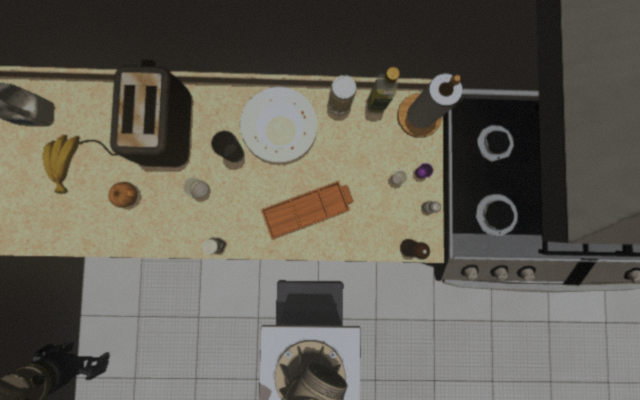

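The mill is at scene (361,275), and the black tumbler at (292,150) is clearly a different object. There are two shaker candidates, (218,187) and (410,268), and two clear glasses, (248,165) and (399,239). The purple glass at (427,247) is not meant. I'll confirm with one enlarged montage.

```bash
python3 - <<'E'
from h import *
i=cv2.imread('pics/scene0.png'); t=cv2.imread('pics/top0.png')
c=lambda im,x,y,w,h,s:cv2.resize(im[y:y+h,x:x+w],None,fx=s,fy=s,interpolation=cv2.INTER_CUBIC)
a=np.hstack([c(i,195,140,80,75,5),c(i,340,215,106.0.__int__(),100,3.75.__float__())[:375,:397]])
b=np.hstack([c(t,175,165,80,45*2//2*1,5)[:225],c(t,370,160,80,45,5)])
w=min(a.shape[1],b.shape[1]); b2=np.hstack([c(t,180,165,66,100,2.25),c(t,375,160,80,100,2.25),c(t,255,170,105,80,2.8)])
W=max(a.shape[1],b2.shape[1]); p=lambda m:cv2.copyMakeBorder(m,0,0,0,W-m.shape[1],cv2.BORDER_CONSTANT)
b3=b2 if 0 else None
E
python3 - <<'E'
from h import *
i=cv2.imread('pics/scene0.png'); t=cv2.imread('pics/top0.png')
def c(im,x,y,w,h,W,H): return cv2.resize(im[y:y+h,x:x+w],(W,H),interpolation=cv2.INTER_CUBIC)
m=np.vstack([np.hstack([c(i,195,140,80,60,400,300),c(i,375,220,80,75,400,300)]),np.hstack([c(t,180,170,80,90,267,300),c(t,375,165,80,100,240,300),c(t,255,175,105,75,293,300)])])
cv2.imwrite('pics/m0.png',m)
E
```

```text
Traceback (most recent call last):
ValueError: all the input array dimensions except for the concatenation axis must match exactly, but along dimension 0, the array at index 0 has size 225 and the array at index 2 has size 224
```

View pics/m0.png

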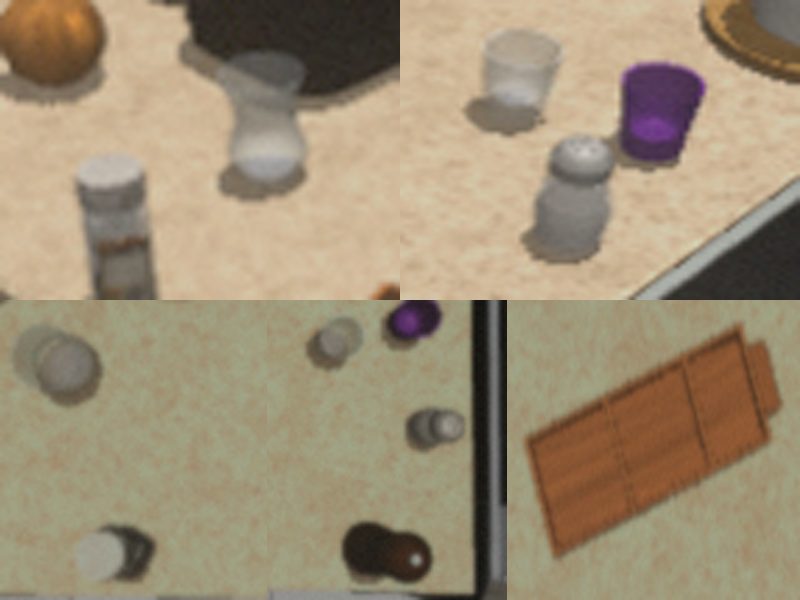

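Confirmed:
- **Waisted glass:** scene (248,165), with narrow waist and flared rim.
- **Shot glass (leave):** scene (399,239), straight-sided.
- **Salt shaker:** scene (410,268), narrowing to a domed metal top.
- **Spice jar (leave):** scene (218,187), flat cap and label.

Next I'll measure positions.

Run:
```python
from h import *
t=cv2.imread('pics/top0.png'); 
# caddy
h=cv2.cvtColor(t,cv2.COLOR_BGR2HSV); m=((h[...,0]<14)&(h[...,1]>120)&(h[...,2]>60)).astype(np.uint8)*255
m[:170]=0;m[250:]=0;m[:,:255]=0;m[:,362:]=0
m=cv2.morphologyEx(m,cv2.MORPH_CLOSE,np.ones((3,3)))
c=max(cv2.findContours(m,0,1)[0],key=cv2.contourArea)[:,0]
P=np.array([plane('top0',p,.03)[:2] for p in c],np.float32)
u=np.float32([0,0]);r=cv2.minAreaRect(P); print('rect w lip',r)
b=cv2.boxPoints(r); e1=b[1]-b[0];e2=b[2]-b[1]; L=e1 if np.linalg.norm(e1)>np.linalg.norm(e2) else e2
L=L/np.linalg.norm(L); L=L if L[0]<0 or True else L
N=np.array([-L[1],L[0]]);a=P@L;n=P@N
# body width along L histogram
for s in np.linspace(a.min(),a.max(),13): 
    k=abs(a-s)<.012; print(round(float(s),3),n[k].min().round(3),n[k].max().round(3))
print('axis',L,np.degrees(np.arctan2(L[1],L[0])))
def tri(A,B):
    o1,v1=ray('top0',A);o2,v2=ray('scene0',B); s=np.linalg.lstsq(np.c_[v1,-v2],o2-o1,rcond=None)[0]
    p,q=o1+v1*s[0],o2+v2*s[1]; return ((p+q)/2).round(4),np.linalg.norm(p-q).round(4)
for nme,A,B,z in(('salt',(434.3,207),(411.6,257.5),.082),('glassrim',(192.6,186.5),(247.4,155),.086),('mill',(423.7,251),(364,248.5),.157)):
    print(nme,tri(A,B),plane('top0',A,z).round(4),plane('scene0',B,z).round(4))
print('glassfoot',plane('top0',(200.4,190.4),.022),plane('scene0',(248,174),.005))
# dark mill
m=((h[...,2]<75)).astype(np.uint8); m[:235]=0;m[262:]=0;m[:,:400]=0;m[:,433:]=0
cc=max(cv2.findContours(m,0,1)[0],key=cv2.contourArea);print(cv2.boundingRect(cc),cv2.fitEllipse(cc))
for nm,A,z in (('shot',(404,175),.061),('shotfoot',(397,179),.005),('jar',(209.5,246),.109),('tumb',(222,143),.158),('purp',(426,170),.06)): print(nm,plane('top0',A,z).round(3))
```

```text
rect w lip ((0.5262398719787598, 0.01679675281047821), (0.09915199130773544, 0.28433355689048767), 21.612659454345703)
0.036 0.448 0.544
0.06 0.447 0.545
0.083 0.447 0.544
0.107 0.446 0.544
0.131 0.446 0.545
0.155 0.447 0.544
0.178 0.446 0.544
0.202 0.447 0.544
0.226 0.447 0.545
0.249 0.447 0.545
0.273 0.447 0.544
0.297 0.448 0.543
0.32 0.468 0.524
axis [ 0.36833006 -0.92969507] -68.38734
salt (array([ 0.5386, -0.3752,  0.081 ]), np.float64(0.0063)) [ 0.5364 -0.3724  0.082 ] [ 0.5405 -0.3775  0.082 ]
glassrim (array([0.5853, 0.3687, 0.0813]), np.float64(0.0035)) [0.5836 0.3685 0.086 ] [0.5812 0.3605 0.086 ]
mill (array([ 0.407 , -0.3165,  0.1563]), np.float64(0.0026)) [ 0.4061 -0.3153  0.157 ] [ 0.4074 -0.3177  0.157 ]
glassfoot [0.57772153 0.36337273 0.022     ] [0.58065135 0.36540988 0.005     ]
(401, 239, 29, 20) ((414.084228515625, 248.9895782470703), (16.62191390991211, 30.40007209777832), 103.36457061767578)
shot [ 0.637 -0.284  0.061]
shotfoot [ 0.631 -0.275  0.005]
jar [0.407 0.304 0.109]
tumb [0.704 0.268 0.158]
purp [ 0.654 -0.354  0.06 ]
```

Run:
```python
from h import *
for uv,z in (((168,152),.19),((116,150),.19),((188,165),0),((165,160),0)): print(uv,plane('top0',uv,z).round(3))
for uv in((260,155),(233,147),(301,136)): print('scene',uv,plane('scene0',uv,0).round(3))
i=cv2.imread('pics/top0.png'); cv2.imwrite('pics/g.png',cv2.resize(i[60:215,100:260],None,fx=4,fy=3.8,interpolation=cv2.INTER_CUBIC))
```

```text
(168, 152) [0.668 0.407 0.19 ]
(116, 150) [0.67  0.549 0.19 ]
(188, 165) [0.662 0.414 0.   ]
(165, 160) [0.677 0.489 0.   ]
scene (260, 155) [0.71 0.45 0.  ]
scene (233, 147) [0.676 0.578 0.   ]
scene (301, 136) [0.937 0.453 0.   ]
```

View pics/g.png

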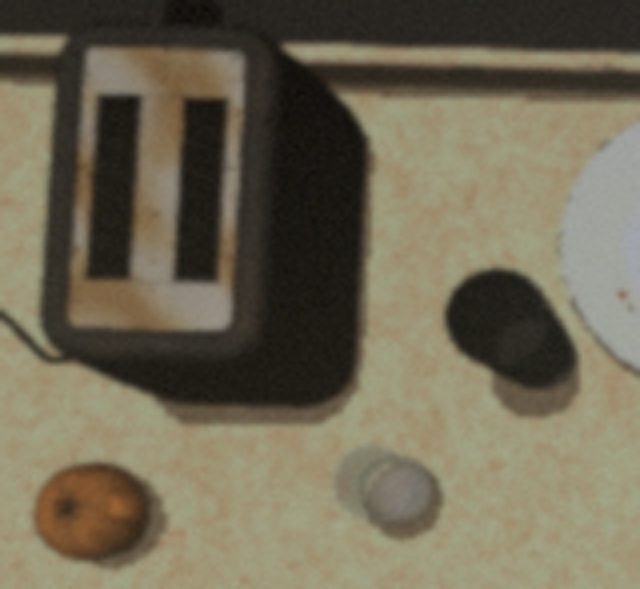

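The enlarged crop shows the toaster's front face about 85 mm beyond the glass (x ≥ 0.66), and the glass at about (0.579, 0.364) from both rim and belly. The starting yaw clears everything, so I'm moving to a hover over the glass.

Call:
apply_moves(moves=[1.2,-0.5,0,0,0,0,2.6,-1.2,0,0,0,0,4,-1.8,0,0,0,0,5.4,-2.4,-0.3,0,0,0,6.8,-3,-0.6,0,0,0,8.2,-3.6,-0.9,0,0,0,9.6,-4.3,-1.2,0,0,0,11,-4.9,-1.5,0,0,0,12.4,-5.5,-1.8,0,0,0,13.8,-6.1,-2.1,0,0,0,15.2,-6.8,-2.4,0,0,0,16.2,-7.2,-2.6,0,0,0,17.05,-7.6,-2.8,0,0,0,17.05,-7.6,-3,0,0,0,17.05,-7.6,-3,0,0,0,17.05,-7.6,-3,0,0,0], claw=100, newtons=25)

```text
clock: 1.43
tcp_pos: [0.5779, 0.3642, 0.1633]
orientation: [-0.001, 0.134, 0.991, -0.0]
wrist_force: [-0.5, 0.7, 1.1]
finger_gap: 0.0855
grip_force: 0.0
```

Run:
```python
from h import *
a=snap('scene','s1'); b=snap('top','t1'); s=status.get_state(); print(s['clock'],s['tcp_pos'],s['orientation'])
m=np.hstack([cv2.resize(a[90:210,170:290],(400,400)),cv2.resize(b[130:250,130:250],(400,400))]); cv2.imwrite('pics/m1.png',m)
```

```text
1.5333 [0.57781433 0.36511332 0.16457343] [-2.47045098e-04  1.33301426e-01  9.91075511e-01  1.89934767e-05]
```

View pics/m1.png

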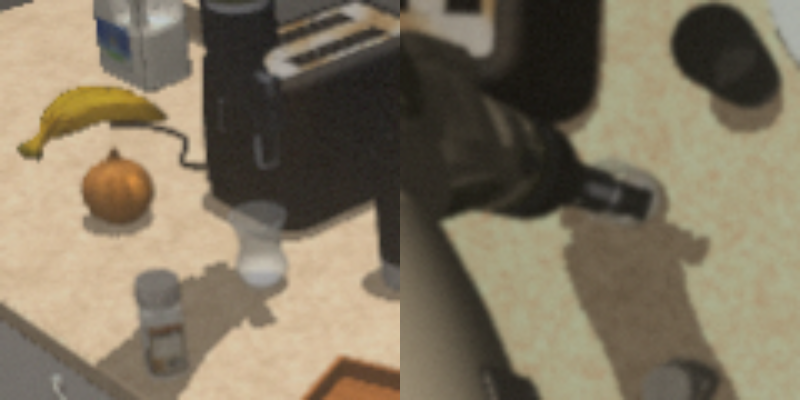

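The gripper is centred above the glass in the right crop, with its rim visible around the fingers at about (650,195). The toaster and tumbler are clear of it, so I'm descending.

Call:
apply_moves(moves=[0,0,-0.6,0,0,0,0,0,-1.2,0,0,0,0,0,-1.8,0,0,0,0,0,-2.4,0,0,0,0,0,-3,0,0,0,0,0,-3.5,0,0,0,0,0,-4,0,0,0,0,0,-4.4,0,0,0,0,0,-4.4,0,0,0,0,0,-4.4,0,0,0])

```text
clock: 2.37
tcp_pos: [0.5781, 0.3649, 0.0544]
orientation: [-0.0, 0.133, 0.991, -0.0]
wrist_force: [0.3, 0.7, -0.3]
finger_gap: 0.0852
grip_force: 0.0
```

Call:
apply_moves(moves=[0,0,0,0,0,0,0,0,0,0,0,0,0,0,0,0,0,0,0,0,0,0,0,0,0,0,0,0,0,0,0,0,0,0,0,0,0,0,0,0,0,0,0,0,0,0,0,0,0,0,0,0,0,0,0,0,0,0,0,0,0,0,0,0,0,0,0,0,0,0,0,0], claw=0, newtons=25)

```text
clock: 3.37
tcp_pos: [0.58, 0.3648, 0.056]
orientation: [0.001, 0.134, 0.991, 0.001]
wrist_force: [0.2, 0.2, 7.3]
finger_gap: 0.0593
grip_force: 26.4
```

The 59 mm gap means the pads sit close to the rim, so I'll regrip 8 mm lower.

Call:
apply_moves(moves=[0,0,0,0,0,0,0,0,0,0,0,0,0,0,0,0,0,0,0,0,0,0,0,0,0,0,0,0,0,0,0,0,-0.2,0,0,0,0,0,-0.35,0,0,0,0,0,-0.35,0,0,0], claw=90)

```text
clock: 4.03
tcp_pos: [0.5782, 0.364, 0.0441]
orientation: [-0.001, 0.134, 0.991, -0.001]
wrist_force: [0.6, -1.1, 0.0]
finger_gap: 0.0766
grip_force: 0.0
```

Call:
apply_moves(moves=[0,0,0,0,0,0,0,0,0,0,0,0,0,0,0,0,0,0,0,0,0,0,0,0,0,0,0,0,0,0,0,0,0,0,0,0,0,0,0,0,0,0,0,0,0,0,0,0,0,0,0,0,0,0,0,0,0,0,0,0], claw=0, newtons=25)

```text
clock: 4.87
tcp_pos: [0.579, 0.3644, 0.0457]
orientation: [0.0, 0.134, 0.991, 0.0]
wrist_force: [-0.4, 0.5, -0.0]
finger_gap: 0.057
grip_force: 21.6
```

Call:
apply_moves(moves=[0,0,0.3,0,0,0,0,0,0.8,0,0,0,0,0,1.4,0,0,0,-0.1,-0.3,2,0,0,0,-0.3,-0.9,2.4,0,0,0,-0.6,-1.7,2.4,0,0,0,-0.9,-2.6,2.4,0,0,0,-1.2,-3.5,2.4,0,0,0,-1.5,-4.4,2.4,0,0,0,-1.8,-5.3,2.4,0,0,0,-2.1,-6.2,2.4,0,0,0,-2.4,-7.1,2.4,0,0,0,-2.7,-8,2.4,0,0,0,-3,-8.9,2.4,0,0,0,-3.2,-9.6,2.4,0,0,0,-3.35,-10.1,2.4,0,0,0,-3.45,-10.4,2.4,0,0,0,-3.45,-10.4,2.2,0,0,0,-3.45,-10.4,2,0,0,0,-3.45,-10.4,2,0,0,0])

```text
clock: 6.53
tcp_pos: [0.4923, 0.1049, 0.0945]
orientation: [-0.001, 0.134, 0.991, 0.0]
wrist_force: [0.1, 0.6, -0.9]
finger_gap: 0.0569
grip_force: 21.9
```

Run:
```python
from h import *
a=snap('scene','s2'); b=snap('top','t2'); s=status.get_state(); print(s['clock'],s['tcp_pos'],s['orientation'],s['finger_gap'])
i=a.copy()
for P in ([.492,.1035,.008],[.5274,.0142,.008],[.5579,-.0629,.008]):
    for im,f in((a,'s2'),(b,'t2')):
        u=proj(f,P)[0]; cv2.drawMarker(im,tuple(int(round(x)) for x in u),(0,255,0),0,5,1)
m=np.hstack([cv2.resize(a[120:250,230:360],(400,400)),cv2.resize(b[130:260,240:370],(400,400))]); cv2.imwrite('pics/m2.png',m)
```

```text
6.6333 [0.49258611 0.1051368  0.09501303] [-4.75404347e-04  1.33420046e-01  9.91059465e-01  5.41165532e-05] 0.0565718702795684
```

View pics/m2.png

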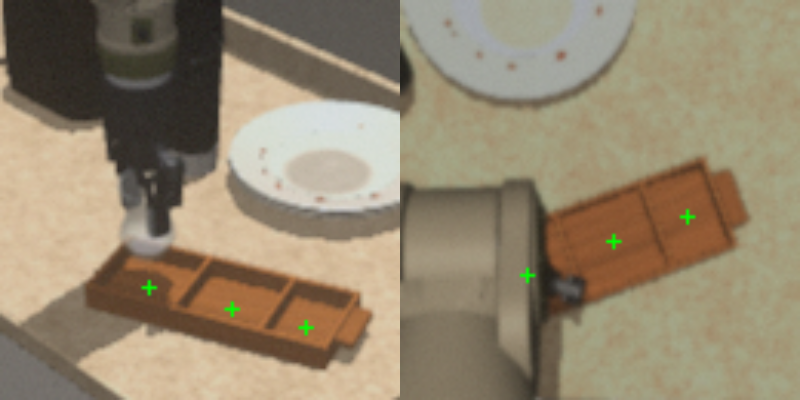

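The glass is held above the end bay and the projected bay centres (green) sit in the middle of all three bays. I'm lowering it.

Call:
apply_moves(moves=[0,0,-0.3,0,0,0,0,0,-0.6,0,0,0,0,0,-0.9,0,0,0,0,0,-1.2,0,0,0,0,0,-1.4,0,0,0,0,0,-1.5,0,0,0,0,0,-1.6,0,0,0,0,0,-1.65,0,0,0,0,0,-1.65,0,0,0,0,0,-1.65,0,0,0])

```text
clock: 7.47
tcp_pos: [0.493, 0.1044, 0.0545]
orientation: [0.0, 0.134, 0.991, 0.0]
wrist_force: [0.3, 0.0, -0.5]
finger_gap: 0.0565
grip_force: 21.9
```

Call:
apply_moves(moves=[0,0,-0.04,0,0,0,0,0,-0.08,0,0,0,0,0,-0.08,0,0,0,0,0,-0.08,0,0,0])

```text
clock: 7.8
tcp_pos: [0.4938, 0.1043, 0.0535]
orientation: [0.001, 0.134, 0.991, 0.0]
wrist_force: [-1.0, -0.7, 4.6]
finger_gap: 0.0565
grip_force: 21.3
```

Call:
apply_moves(moves=[0,0,0,0,0,0,0,0,0,0,0,0,0,0,0,0,0,0,0,0,0,0,0,0,0,0,0,0,0,0,0,0,0,0,0,0,0,0,0.4,0,0,0,0,0,0.9,0,0,0,0,0,1.6,0,0,0,0,0,2.4,0,0,0,0,0,3.4,0,0,0,0,0,4.4,0,0,0,0,0,5.4,0,0,0,0,0,6,0,0,0,0,0,6,0,0,0], claw=100)

```text
clock: 9.05
tcp_pos: [0.4949, 0.1045, 0.2068]
orientation: [0.004, 0.134, 0.991, 0.001]
wrist_force: [0.2, -0.5, 0.1]
finger_gap: 0.0854
grip_force: 0.0
```

Call:
apply_moves(moves=[0,-0.6,0,0,0,-0.1,0.1,-1.6,0,0,0,-0.2,0.2,-2.8,0,0,0,-0.3,0.4,-4.1,0,0,0,-0.4,0.5,-5.4,0,0,0,-0.5,0.6,-6.7,0,0,0,-0.6,0.7,-8,0,0,0,-0.7,0.9,-9.3,0,0,0,-0.8,1,-10.6,0,0,0,-0.925,1.1,-11.9,0,0,0,-0.925,1.3,-13.2,0,0,0,-0.925,1.4,-14.5,0,0,0,-0.925,1.5,-15.8,0,0,0,-0.925,1.7,-17.1,0,0,0,-0.925,1.8,-18.2,0,0,0,-0.925,1.85,-18.9,-0.4,0,0,-0.925,1.85,-19.15,-0.8,0,0,-0.925,1.85,-19.15,-1.2,0,0,-0.925,1.85,-19.15,-1.2,0,0,-0.925,1.85,-19.15,-1.2,0,0,-0.925])

```text
clock: 10.72
tcp_pos: [0.5381, -0.3719, 0.1707]
orientation: [-0.002, 0.561, 0.827, 0.0]
wrist_force: [-0.9, -0.4, -0.5]
finger_gap: 0.0855
grip_force: 0.0
```

Run:
```python
from h import *
a=snap('scene','s3'); b=snap('top','t3'); s=status.get_state(); print(s['clock'],s['tcp_pos'],s['orientation'],s['finger_gap'])
m=np.hstack([cv2.resize(a[120:250,230:360],(260,400)),cv2.resize(a[180:310,330:460],(270,400)),cv2.resize(b[150:280,340:470],(270,400))]); cv2.imwrite('pics/m3.png',m)
```

```text
10.8167 [ 0.53914463 -0.3726538   0.17260165] [-1.85387692e-04  5.61341239e-01  8.27584404e-01  1.82140043e-04] 0.0857166782094623
```

View pics/m3.png

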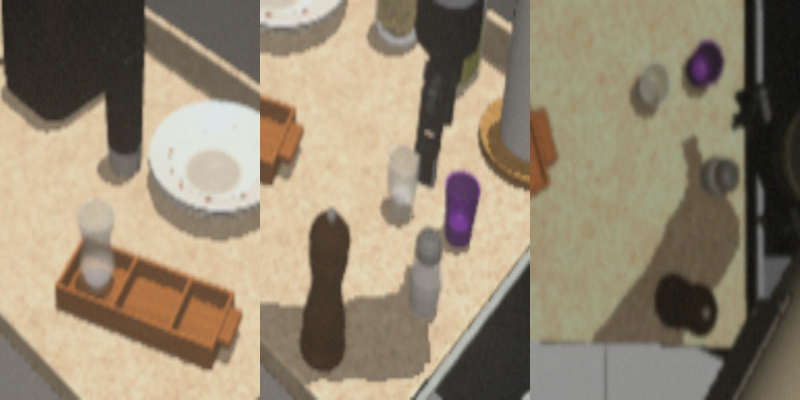

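Run:
```python
from h import *
for z in(0,.08,.172,.25): print(z,proj('t3',[.539,-.3727,z]).round(1),proj('s3',[.539,-.3727,z]).round(1))
```

```text
0 [[425.9 207.4]] [[406.4 279.5]]
0.08 [[434.2 206.2]] [[409.7 257.5]]
0.172 [[445.2 204.6]] [[413.8 230.2]]
0.25 [[456.3 203. ]] [[417.6 205.3]]
```

The glass stands upright in the end bay. The gripper's projected position matches the picture and lines up over the salt shaker, so I'm descending.

Call:
apply_moves(moves=[0,-0.1,-0.6,0,0,0,0,-0.1,-1.2,0,0,0,0,-0.1,-1.8,0,0,0,0,-0.1,-2.4,0,0,0,0,-0.1,-3,0,0,0,0,-0.1,-3.6,0,0,0,0,-0.1,-4.2,0,0,0,0,-0.1,-4.7,0,0,0,0,-0.1,-5,0,0,0,0,-0.1,-5,0,0,0,0,-0.1,-5,0,0,0])

```text
clock: 11.73
tcp_pos: [0.5393, -0.3763, 0.0479]
orientation: [0.0, 0.562, 0.827, 0.0]
wrist_force: [0.6, -0.5, 0.1]
finger_gap: 0.0854
grip_force: 0.0
```

Call:
apply_moves(moves=[0,0,0,0,0,0,0,0,0,0,0,0,0,0,0,0,0,0,0,0,0,0,0,0,0,0,0,0,0,0,0,0,0,0,0,0,0,0,0,0,0,0,0,0,0,0,0,0,0,0,0,0,0,0,0,0,0,0,0,0,0,0,0,0,0,0,0,0,0,0,0,0,0,0,0,0,0,0,0,0,0,0,0,0,0,0,0,0,0,0], claw=0, newtons=30)

```text
clock: 12.98
tcp_pos: [0.5395, -0.3773, 0.0484]
orientation: [0.001, 0.562, 0.827, -0.0]
wrist_force: [-0.8, 0.2, 5.7]
finger_gap: 0.037
grip_force: 29.8
```

Call:
apply_moves(moves=[0,0,0.3,0,0,0,0,0,0.8,0,0,0,0,0,1.4,0,0,0,0,0.2,2,0,0,0,0,0.7,2.4,0,0,0,0.1,1.5,2.4,0,0,0,0.15,2.5,2.4,0,0,0,0.2,3.5,2.4,0,0,0,0.25,4.5,2.4,0,0,0,0.3,5.5,2.4,0,0,0,0.4,6.5,2.4,0,0,0,0.45,7.5,2.4,0,0,0,0.5,8.5,2.4,0,0,0,0.55,9.5,2.4,0,0,0,0.6,10.5,2.4,0,0,0,0.65,11.4,2.4,0,0,0,0.7,12.1,2.4,0,0,0,0.75,12.55,2.2,0,0,0,0.75,12.55,2,0,0,0,0.75,12.55,2,0,0,0])

```text
clock: 14.65
tcp_pos: [0.5567, -0.0624, 0.0959]
orientation: [-0.001, 0.562, 0.827, -0.001]
wrist_force: [0.0, -0.3, -0.6]
finger_gap: 0.0366
grip_force: 29.8
```

Run:
```python
from h import *
a=snap('scene','s4'); b=snap('top','t4'); s=status.get_state(); print(s['clock'],s['tcp_pos'],s['orientation'],s['finger_gap'])
P=[.5579,-.0629,.008]
for im,f in((a,'s4'),(b,'t4')):
    u=proj(f,P)[0]; cv2.drawMarker(im,tuple(int(round(x)) for x in u),(0,255,0),0,5,1)
m=np.hstack([cv2.resize(a[130:260,250:380],(400,400)),cv2.resize(b[130:260,250:380],(400,400))]); cv2.imwrite('pics/m4.png',m)
```

```text
14.75 [ 0.55727085 -0.06363303  0.0967336 ] [-4.05695285e-04  5.62307547e-01  8.26928019e-01 -3.31667176e-04] 0.03685508326087044
```

View pics/m4.png

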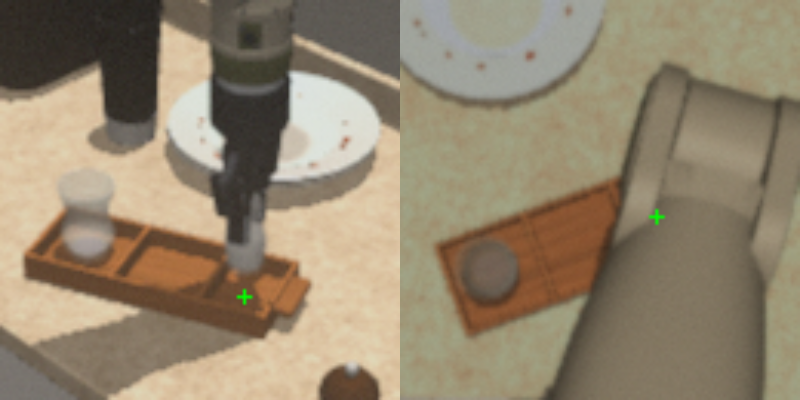

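The shaker hangs upright, directly above the small bay's centre mark at (245,296) in the left crop. I'm lowering it.

Call:
apply_moves(moves=[0,0,-0.3,0,0,0,0,0,-0.6,0,0,0,0,0,-0.9,0,0,0,0,0,-1.2,0,0,0,0,0,-1.4,0,0,0,0,0,-1.5,0,0,0,0,0,-1.6,0,0,0,0,0,-1.65,0,0,0,0,0,-1.65,0,0,0,0,0,-1.65,0,0,0])

```text
clock: 15.58
tcp_pos: [0.5579, -0.0632, 0.0565]
orientation: [0.0, 0.562, 0.827, 0.0]
wrist_force: [-1.3, -0.9, 1.3]
finger_gap: 0.0369
grip_force: 30.0
```

Call:
apply_moves(moves=[0,0,-0.04,0,0,0,0,0,-0.06,0,0,0,0,0,-0.06,0,0,0,0,0,-0.06,0,0,0])

```text
clock: 15.92
tcp_pos: [0.558, -0.0632, 0.0563]
orientation: [0.001, 0.562, 0.827, 0.0]
wrist_force: [-4.1, 0.1, 11.2]
finger_gap: 0.0368
grip_force: 31.2
```

Call:
apply_moves(moves=[0,0,0,0,0,0,0,0,0,0,0,0,0,0,0,0,0,0,0,0,0,0,0,0,0,0,0,0,0,0,0,0,0,0,0,0,0,0,0,0,0,0,0,0,0.4,0,0,0,0,0,0.9,0,0,0,0,0,1.6,0,0,0,0,0,2.4,0,0,0,0,0,3.4,0,0,0,0,0,4.4,0,0,0,0,0,5.4,0,0,0,0,0,6.4,0,0,0,0,0,6.7,0,0,0,0,0,6.7,0,0,0], claw=100)

```text
clock: 17.33
tcp_pos: [0.5592, -0.0635, 0.2253]
orientation: [0.003, 0.562, 0.827, 0.001]
wrist_force: [-0.1, -0.1, 0.3]
finger_gap: 0.085
grip_force: 0.0
```

Call:
apply_moves(moves=[-0.3,-0.5,0,0,0,0,-0.8,-1.3,0,0,0,0,-1.4,-2.3,0,0,0,0,-2,-3.3,0,0,0,0,-2.6,-4.3,0,0,0,0,-3.2,-5.3,0,0,0,0,-3.8,-6.3,0,0,0,0,-4.4,-7.3,0,0,0,0,-5,-8.3,0,0,0,0,-5.5,-9.2,0,0,0,0,-5.9,-9.9,0,0,0,0,-6.05,-10.15,0,0,0,0,-6.05,-10.15,0,0,0,0,-6.05,-10.15,0,0,0,0,-6.05,-10.15,0,0,0,0])

```text
clock: 18.58
tcp_pos: [0.4066, -0.3158, 0.2215]
orientation: [-0.001, 0.562, 0.827, 0.0]
wrist_force: [0.1, 0.3, 0.9]
finger_gap: 0.0855
grip_force: 0.0
```

Run:
```python
from h import *
a=snap('scene','s5'); b=snap('top','t5'); s=status.get_state(); print(s['clock'],s['tcp_pos'],s['orientation'],s['finger_gap'])
print(proj('s5',[[.407,-.3165,.157],[.407,-.3165,0]]))
m=np.hstack([cv2.resize(a[130:260,250:380],(400,400)),cv2.resize(a[180:310,310:440],(400,400))]); cv2.imwrite('pics/m5.png',m)
```

```text
18.6833 [ 0.40693991 -0.31575781  0.22184851] [-1.99269637e-04  5.61408696e-01  8.27538635e-01  2.09851055e-04] 0.08534118946130548
[[363.51499414 248.35102616]
 [359.87454453 293.63536784]]
```

View pics/m5.png

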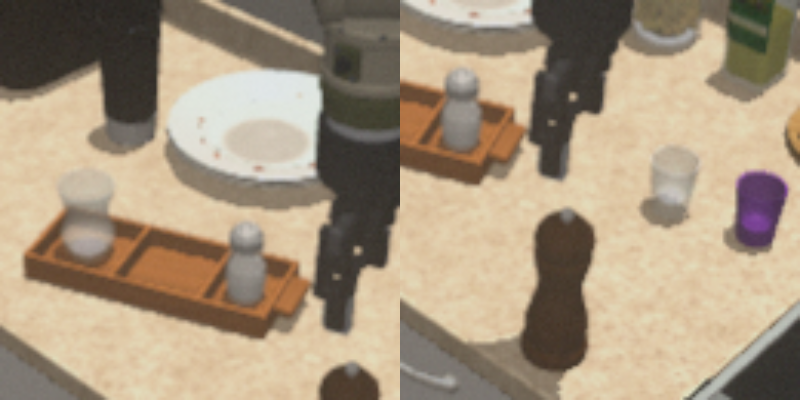

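The salt stands upright in its bay, and the gripper straddles the mill's knob at (565,215) in the right crop. I'm descending on the mill.

Call:
apply_moves(moves=[0,0,-0.6,0,0,0,0,0,-1.2,0,0,0,0,0,-1.8,0,0,0,0,0,-2.4,0,0,0,0,0,-3,0,0,0,0,0,-3.5,0,0,0,0,0,-3.9,0,0,0,0,0,-4.15,0,0,0,0,0,-4.15,0,0,0,0,0,-4.15,0,0,0])

```text
clock: 19.52
tcp_pos: [0.4067, -0.3166, 0.1184]
orientation: [-0.0, 0.562, 0.827, 0.0]
wrist_force: [-0.7, 0.2, 0.3]
finger_gap: 0.0856
grip_force: 0.0
```

Call:
apply_moves(moves=[0,0,0,0,0,0,0,0,0,0,0,0,0,0,0,0,0,0,0,0,0,0,0,0,0,0,0,0,0,0,0,0,0,0,0,0,0,0,0,0,0,0,0,0,0,0,0,0,0,0,0,0,0,0,0,0,0,0,0,0,0,0,0,0,0,0,0,0,0,0,0,0,0,0,0,0,0,0], claw=0, newtons=40)

```text
clock: 20.6
tcp_pos: [0.407, -0.3173, 0.1193]
orientation: [0.001, 0.562, 0.827, -0.0]
wrist_force: [0.4, 0.5, 5.5]
finger_gap: 0.0459
grip_force: 41.1
```

Call:
apply_moves(moves=[0,0,0.3,0,0,0,0,0,0.8,0,0,0,0,0,1.4,0,0,0,0,0.2,2,0,0,0,0,0.6,2.4,0,0,0,0,1.2,2.5,0,0,0,0,2,2.5,0,0,0,0,2.9,2.5,0,0,0,0,3.8,2.5,0,0,0,0,4.7,2.5,0,0,0,0,5.6,2.5,0,0,0,0,6.5,2.5,0,0,0,0,7.4,2.5,0,0,0,0,8.3,2.5,0,0,0,0,9.2,2.5,0,0,0,0,10.1,2.5,0,0,0,0.1,10.8,2.5,0,0,0,0.2,11.2,2.5,0,0,0,0.4,11.5,2.5,0,0,0,0.6,11.6,2.5,0,0,0])

```text
clock: 22.27
tcp_pos: [0.4207, -0.0251, 0.1804]
orientation: [-0.001, 0.561, 0.828, -0.0]
wrist_force: [-0.0, -0.8, -2.6]
finger_gap: 0.0458
grip_force: 41.6
```

Call:
apply_moves(moves=[0.4,0.15,0,0,0,0,1,0.4,0,0,0,0,1.6,0.63,0,0,0,0,2.2,0.87,0,0,0,0,2.8,1.1,0,0,0,0,3.3,1.3,0,0,0,0,3.7,1.46,0,0,0,0,4,1.58,0,0,0,0,4.2,1.65,0,0,0,0,4.2,1.65,0,0,0,0,4.2,1.65,0,0,0,0])

```text
clock: 23.18
tcp_pos: [0.5262, 0.0143, 0.1806]
orientation: [-0.0, 0.562, 0.827, -0.0]
wrist_force: [0.1, 0.2, -2.1]
finger_gap: 0.0462
grip_force: 41.7
```

Run:
```python
from h import *
a=snap('scene','s6'); b=snap('top','t6'); s=status.get_state(); print(s['clock'],s['tcp_pos'],s['orientation'],s['finger_gap'])
P=[.5274,.0142,.008]
u=proj('s6',P)[0]; cv2.drawMarker(a,tuple(int(round(x)) for x in u),(0,255,0),0,5,1)
cv2.imwrite('pics/m6.png',cv2.resize(a[110:260,230:380],(600,600)))
```

```text
23.2833 [0.5258501  0.0142475  0.18076351] [-2.44640614e-04  5.62200341e-01  8.27001020e-01 -1.75059299e-04] 0.0459980308363818
```

View pics/m6.png

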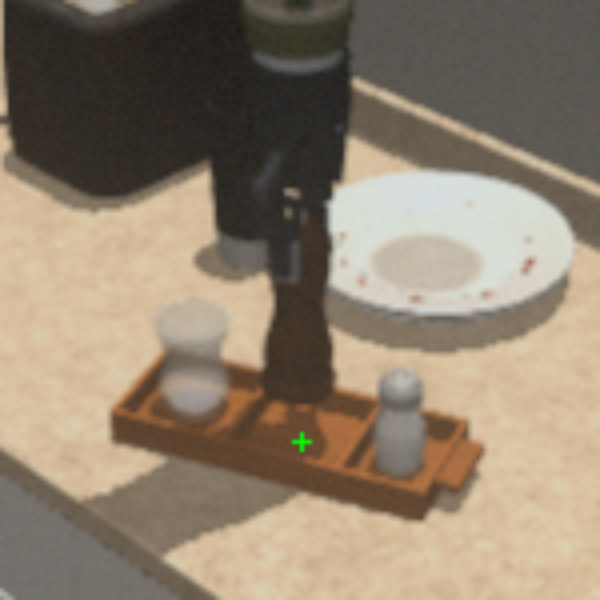

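The mill is upright and centred over the middle bay mark at (302,440), clear of both neighbours. I'm lowering it.

Call:
apply_moves(moves=[0,0,-0.3,0,0,0,0,0,-0.6,0,0,0,0,0,-0.9,0,0,0,0,0,-1.2,0,0,0,0,0,-1.5,0,0,0,0,0,-1.75,0,0,0,0,0,-1.9,0,0,0,0,0,-2,0,0,0,0,0,-2.08,0,0,0,0,0,-2.13,0,0,0,0,0,-2.13,0,0,0,0,0,-2.13,0,0,0])

```text
clock: 24.28
tcp_pos: [0.5267, 0.0144, 0.1278]
orientation: [0.0, 0.562, 0.827, 0.0]
wrist_force: [0.6, -0.6, -1.9]
finger_gap: 0.0463
grip_force: 41.7
```

Call:
apply_moves(moves=[0,0,-0.04,0,0,0,0,0,-0.07,0,0,0,0,0,-0.1,0,0,0,0,0,-0.1,0,0,0])

```text
clock: 24.62
tcp_pos: [0.5272, 0.0142, 0.1273]
orientation: [0.001, 0.562, 0.827, 0.0]
wrist_force: [-4.4, 0.2, 10.6]
finger_gap: 0.0458
grip_force: 42.6
```

Contact is felt on the bay floor, so I'm releasing and lifting clear.

Call:
apply_moves(moves=[0,0,0,0,0,0,0,0,0,0,0,0,0,0,0,0,0,0,0,0,0,0,0,0,0,0,0,0,0,0,0,0,0,0,0,0,0,0,0,0,0,0,0,0,0.3,0,0,0,0,0,0.7,0,0,0,0,0,1.2,0,0,0,0,0,1.8,0,0,0,0,0,2.5,0,0,0,0,0,3.3,0,0,0,0,0,4.1,0,0,0,0,0,4.9,0,0,0,0,0,5.5,0,0,0,0,0,5.5,0,0,0,0,0,5.5,0,0,0,0,0,5.5,0,0,0], claw=100)

```text
clock: 26.2
tcp_pos: [0.5262, 0.0144, 0.2623]
orientation: [-0.0, 0.562, 0.827, -0.0]
wrist_force: [-0.7, 0.6, -0.7]
finger_gap: 0.0852
grip_force: 0.0
```

Run:
```python
from h import *
a=snap('scene','s7')
cv2.imwrite('pics/m7.png',cv2.resize(a[110:290,190:450],(780,540)))
```

```text
(no output)
```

View pics/m7.png

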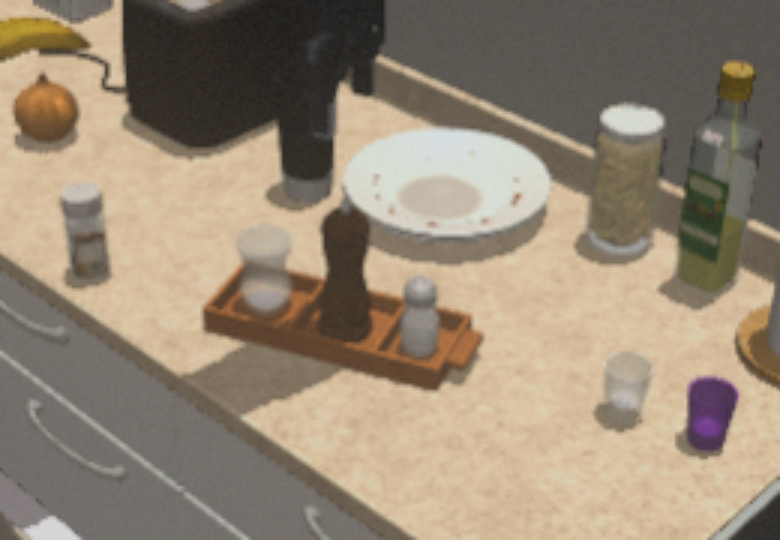

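All three stand upright in their bays: glass (265,270), mill (345,275) and salt (420,318). The look-alikes are undisturbed and the gripper is clear, so I'm handing in.

```bash
python3 -c "
from h import *
print(job.hand_in())"
```

```text
the job is handed in; nothing more can be done
None
```

The salt shaker, pepper mill and waisted glass each stand upright in their bays, the look-alikes were left where they stood, and I handed the job in at about 26 s; no verdict was returned.

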